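# Unload the scintillation counter with the bayonet hood

## Robot

A 6-joint arm with a two-finger parallel gripper is mounted at the origin on a cart in front of the work surface, level with it; the furniture and walls round the work are solid. World frame = base frame: x ahead of the robot, y to its left, z up, the work surface at z = 0. Lengths are in m, angles in rad, forces in N, time in s.
With the tool pointing down it reaches from about 0.375 to 0.975 m from the base axis. Payload 3.8 kg.
Tool frame: the origin (TCP) lies midway between the tips of the shut fingers; the grasp point (between the pads) lies bot.grasp_offset behind it (bot.grasp_offset is the distance from the TCP to the grasp point, in m); z points along the fingers, y is the direction in which the jaws open and shut (so a half turn about z gives the same grasp; the last joint's range is limited). The gripper opens to 85 mm and grips with 20 to 120 N. Pads are 22 mm wide; open, the fingers measure 114 mm over their backs; the gripper's body (76 mm by 85 mm) begins 54 mm behind the grasp point. The pads swing forward as they close: fully open they stand 13 mm farther back than shut.
Start: joints at [1.147, 0.264, 1.604, -0, 1.274, -0.037], TCP at [0.255, 0.625, 0.231] pointing down, gripper open.
Joint ranges: [-2.63, 2.63], [-0.94, 2.18], [0.31, 2.57], [-1.31, 4.45], [0, 2.66], [-2.55, 2.55]. Speed limits (rad/s): [2.57, 2.57, 3.14, 3.14, 3.14, 3.14].

## Interface

Orientations are given as a rotation vector (axis times angle).
In Python, from workcell import read_state, viewer, job, bot gives the robot as it stands.
- The arm moves only by the shell command python3 -m crank 'ROWS' [FORCE]. ROWS is text: rows parted by semicolons, each of 7 numbers parted by spaces: the shift along the tool's x, y, z in mm, then the turn, a rotation vector about the tool's x, y, z in rad, then the closure in counts, from 0 (fully open) to 255 (shut). A call has 1 to 20 rows; each row is the pose to reach, as a shift and turn from the pose commanded when the call began, along the tool's axes at that moment; what a row does not reach only later rows make up. A row lasts 1/8 s, in which the tool goes at most 62.5 mm and 10.7 degrees, less where a joint would pass 70% of its speed; a pose out of reach is approached as far as the arm can. A call with a gripper value outside its range is refused whole. The fingers move at their own pace and stop on an object; FORCE is the grip in N (left out, the last holds). Time passes only in rows, so rows that repeat a pose let the fingers close. It gives the time, the measured TCP pose, the force and the opening at its end, in the units of the state.
- read_state(): the state, without advancing time (a new reading comes with each control period).
- viewer.read_camera(name): name is "scene" or "top" or "wrist"; returns a dict with "pixels" (400x640x3 uint8, red, green, blue), "vertical_fov" (degrees; the focal length in pixels is half the picture's height over the tangent of half this angle, whatever the lens; pixels are square), "cx", "cy" (the principal point, pixels), "view" (4x4, takes a point from world to camera coordinates); the wrist camera has in their place "tool_from_camera" (4x4, takes a point from camera to tool coordinates, whose origin is the TCP and whose axes are the flange's). Camera axes: x right, y up, looking along -z (the intrinsics and any distortion apply to the point x, -y, -z); pixel columns grow to the right and rows downward; lengths in m; the calibration is good to about 2 mm. A picture is of the moment at which its call begins: read the wrist's pose just before it. There is no depth.
- job.finish_job(): hands the job in, once; it reports no verdict.
The state is a dict: "time": time; "q": joint angles; "joint_vel": joint speeds; "joint_torque": joint torques, N m; "tool_pos": TCP position; "tcp_rot": TCP orientation; "wrist_force": force on the tool from outside, world axes, zero at the start; "torque": the same for the moment, N m; "width": opening from 0.0 (shut) to 1.0 (fully open).
Only numpy, scipy, OpenCV 4.12 (cv2) and the standard library are available. Lean on these libraries where they do the work, as an engineer would, in place of code of your own. Each camera call takes 0.05 s, during which the arm holds its last target.

## Task

The count is finished. Turn the counter's bayonet hood anticlockwise by its bar until its lugs stand at the collar's slots, lift it straight off and set it down, not drop it, rim down and wholly on the black rubber mat, so that the detector window can be wiped. Then take the counted sample pot off the detector and stand it upright in the steel tray with the two pots already there, leaving those two upright in the tray and everything else where it is.

Things in the scene. Friction and masses are not known exactly. Their poses are not given: they have to be found in the camera images.
- counter: Bench-top scintillation counter: fixed low grey housing, 180 x 150 mm, with a round steel bayonet collar (140 mm across, top 65 mm above the desk) on it. Origin on the desk straight below the collar's axis, z up, -x towards its front panel. A hood bar lying along the counter's x, its x pointing like the counter's, is at the slots.
- collar (a point): Centre of the deck inside the collar, 52 mm above the desk; axes as the counter's. Three ledges hold the hood's lugs down (2.5 mm play). Between them three slots are centred 0, 120 and 240 degrees from +x. A lug passes its slot within 7 degrees either way; a fixed stop halts the hood 5 degrees anticlockwise past the slots' middle.
- window (a point): Centre of the detector window's top: a round flat table, 64 mm across, on the collar's axis, 60 mm above the desk, 8 mm above the deck. The counted pot stands on it, under the hood.
- hood_bar (a point): Centre of the hood's black bar handle (76 mm long, 14 wide, 16 high, on two thin posts), 100 mm above the hood's rim, 24 mm above its flat top. x along the bar and over one lug, z up. At the start the hood is locked, its rim on the deck, turned 38 to 66 degrees clockwise (from above) from the slots. It turns with little friction.
- hood_rim (a point): Centre of the hood's open lower rim; axes as the bar's. The hood is a loose dark steel cap, 0.26 to 0.42 kg, 104 mm across, 76 mm high without its handle, 94 mm wide and 71 mm deep inside, with three steel lugs at the rim (121 mm across them) and a white line above each lug. It must rise 65 mm to clear the pot in it.
- pot_mid (a point): Centre, half-way up, of the counted sample pot: 54 mm high, body 46 mm diameter up to 38 mm, ribbed white screw cap 50 mm diameter above; 60 to 120 g, loose; at the start it stands upright under the hood on the detector window, within 3 mm of the collar's axis. z is its axis.
- mat: Black rubber mat, 206 x 206 mm and 3 mm thick, fixed flat on the desk, on one side of the counter. Origin at the centre of its underside, x and y along its sides.
- tray: Steel sample tray, fixed on the desk on the other side of the counter: 200 mm along its x, 130 mm along its y, walls 22 mm high and 3 mm thick, rim bead to 25 mm, inner floor 3 mm above the desk. Origin at the centre of its underside, x pointing away from the robot. Two pots stand in its far half (x 30 to 65 mm); its near half is empty.
- pot_a_mid (a point): Centre, half-way up, of the smaller pot already in the tray (50 mm diameter, 54 mm high, loose). z is its axis.
- pot_b_mid (a point): Centre, half-way up, of the larger pot already in the tray (56 mm diameter, 60 mm high, loose). z is its axis.
- check_source: Flat disc 25 mm across and 7 mm high lying loose on the desk beside the counter; leave it. Origin at the centre of its underside.
- tweezers: Steel tweezers 131 mm long lying loose on the desk at the counter's other side; leave them. Origin at the centre of their underside.
Not all that is in view belongs to the job. What is shaped like the part that bears pot_a_mid but brown, pink or red is not meant.

How it is judged:
On the way, in this order (a step that is already met when the one before it is completed fails the run):
1. the hood is turned to the slots and lifted clear of the collar, above the counter (z of hood_bar in the frame of counter above 0.185 m and horizontal distance between hood_bar and counter below 0.06 m).
2. the hood stands rim down, wholly on the mat (x of hood_bar in the frame of mat between -0.042 and 0.042 m and y of hood_bar in the frame of mat between -0.042 and 0.042 m and z of hood_bar in the frame of mat between 0.098 and 0.108 m and angle between hood_bar's own z axis and vertical below 0.08 rad and linear speed of hood below 0.02 m/s), for 0.2 s.
At the end, for the whole second after the job is handed in: The hood stands upright and at rest, rim down on the mat, its centre within 42 mm of the mat's centre along each side (so wholly on it); the counted pot stands upright (within 0.1 rad) at rest on the floor of the tray, and the two other pots still stand upright in the tray (all of step 2 and x of pot_mid in the frame of tray between -0.085 and 0.085 m and y of pot_mid in the frame of tray between -0.05 and 0.05 m and z of pot_mid in the frame of tray between 0.026 and 0.036 m and angle between each of pot_mid, pot_a_mid, pot_b_mid's own z axis and vertical below 0.1 rad and x of pot_a_mid in the frame of tray between -0.085 and 0.085 m and y of pot_a_mid in the frame of tray between -0.05 and 0.05 m and z of pot_a_mid in the frame of tray between 0.026 and 0.036 m and x of pot_b_mid in the frame of tray between -0.085 and 0.085 m and y of pot_b_mid in the frame of tray between -0.05 and 0.05 m and z of pot_b_mid in the frame of tray between 0.029 and 0.039 m and linear speed of pot below 0.02 m/s); the robot touches nothing.
It fails at once if the hood is let fall (faster than 0.5 m/s with no finger on it) (linear speed of hood above 0.5 m/s and contact force between the fingers and hood below 0.3 N).
It fails at once if the counted pot is let fall (faster than 0.5 m/s with no finger on it) or tipped over ((linear speed of pot above 0.5 m/s and contact force between the fingers and pot below 0.3 N) or angle between pot_mid's own z axis and vertical above 0.8 rad).
It fails at once if a pot already in the tray is tipped over (angle between any of pot_a_mid, pot_b_mid's own z axis and vertical above 0.5 rad).
It fails at once if the check source or the tweezers are moved more than 30 mm (distance of any of check_source, tweezers from where it was at the start of the episode above 0.03 m).
It also fails if it takes over 58 s, if anything falls off the work surface, if the arm or the gripper's body presses on something with over 40 N, if the wrist force passes 120 N, or if a joint passes its speed limit or range.

## Working session

There is one attempt and no reset: what is moved stays moved. The work goes in short steps, Python scripts to look and compute and a shell command to move; the robot and the scene stay as the last step left them, time stands still between calls to the robot, and variables do not carry over. Pictures are saved under pics/ and viewed, and the job is handed in when it is done.

```bash
ls; mkdir -p pics; cat > h.py <<'E'
import numpy as np,cv2
from workcell import read_state, viewer, job, bot
from scipy.spatial.transform import Rotation as R
def snap(n,f):
    c=viewer.read_camera(n); cv2.imwrite('pics/'+f,c['pixels'][:,:,::-1]); return c
E
python3 - <<'E'
from h import *
s=read_state();print(s, bot.grasp_offset)
for n in ['scene','top','wrist']:
    c=snap(n,n+'0.png'); print(n,{k:v for k,v in c.items() if k!='pixels'})
    np.save(n+'0.npy',c,allow_pickle=True)
E
```

```text
pics
{'time': 0.0, 'q': array([ 1.14710205e+00,  2.64784030e-01,  1.60537664e+00,  3.62899991e-05,
        1.27370036e+00, -3.69114016e-02]), 'joint_vel': array([ 8.72366977e-04, -6.73579702e-04, -3.59313386e-05,  8.71796489e-05,
        1.41834547e-03, -1.71167924e-03]), 'joint_torque': array([-2.81443971e-05, -5.15108728e+01, -3.67317438e+01, -4.33923651e-04,
        1.33355783e-02,  3.96644339e-06]), 'tool_pos': array([0.25431361, 0.62446864, 0.2299398 ]), 'tcp_rot': array([-0.60368712, -3.08248097,  0.00345603]), 'wrist_force': array([-0.3512324 , -0.79840074,  0.29153436]), 'torque': array([-0.01146669, -0.04562559, -0.00193427]), 'width': 0.9993452355953518} 0.0187
scene {'vertical_fov': 53.21122130890538, 'cx': 322.4063411192369, 'cy': 198.3912867056876, 'view': array([[ 0.73659164, -0.67624808, -0.0110131 , -0.37007155],
       [ 0.40127263,  0.42385561,  0.81198934, -0.28356977],
       [-0.54443827, -0.60252382,  0.58356835, -0.8746652 ],
       [ 0.        ,  0.        ,  0.        ,  1.        ]])}
top {'vertical_fov': 51.62143786996828, 'cx': 319.3981730714623, 'cy': 200.8112312945294, 'view': array([[ 1.29223106e-02, -9.99914267e-01,  2.11506219e-03,
         7.11340013e-04],
       [ 9.98637489e-01,  1.30127051e-02,  5.05354861e-02,
        -5.05628895e-01],
       [-5.05586762e-02,  1.45914515e-03,  9.98720026e-01,
        -1.30841266e+00],
       [ 0.00000000e+00,  0.00000000e+00,  0.00000000e+00,
         1.00000000e+00]])}
wrist {'vertical_fov': 61.86744822080494, 'cx': 324.4273834621219, 'cy': 195.64517561346875, 'tool_from_camera': array([[ 6.45041618e-04,  9.49328347e-01,  3.14285338e-01,
         8.06467686e-02],
       [ 9.99999692e-01, -4.72070077e-04, -6.26475023e-04,
         1.34570501e-04],
       [-4.46365794e-04,  3.14285645e-01, -9.49328359e-01,
        -1.43654316e-01],
       [ 0.00000000e+00,  0.00000000e+00,  0.00000000e+00,
         1.00000000e+00]])}
```

View pics/scene0.png

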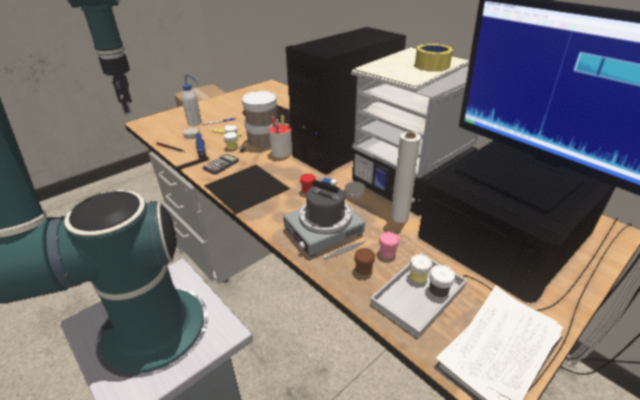

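View pics/top0.png

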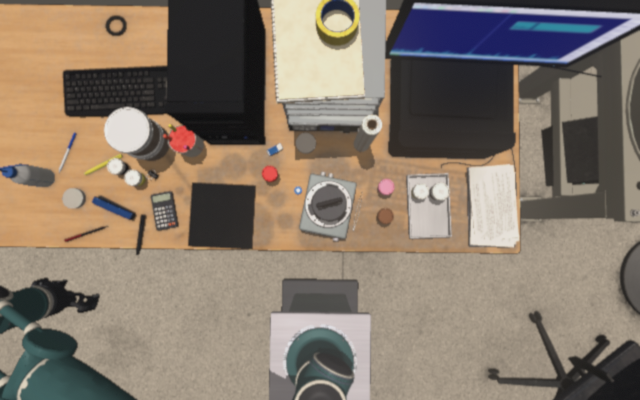

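View pics/wrist0.png

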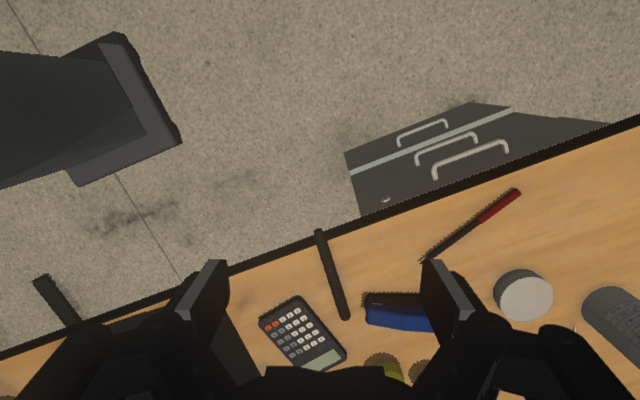

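Top view: counter with hood at (328,206), black mat at (222,215), tray at (429,207) with two pots at (420,192) and (438,192). The brown, pink and red pots at (385,216), (386,187) and (270,174) are decoys. Next, close crops.

```bash
python3 - <<'E'
import cv2
a=cv2.imread('pics/top0.png'); b=cv2.imread('pics/scene0.png')
cv2.imwrite('pics/topc.png',cv2.resize(a[160:250,280:380],None,fx=6,fy=6,interpolation=cv2.INTER_CUBIC))
cv2.imwrite('pics/topt.png',cv2.resize(a[160:250,370:470],None,fx=6,fy=6,interpolation=cv2.INTER_CUBIC))
cv2.imwrite('pics/scc.png',cv2.resize(b[165:265,275:375],None,fx=6,fy=6,interpolation=cv2.INTER_CUBIC))
E
```

```text
(no output)
```

View pics/topc.png

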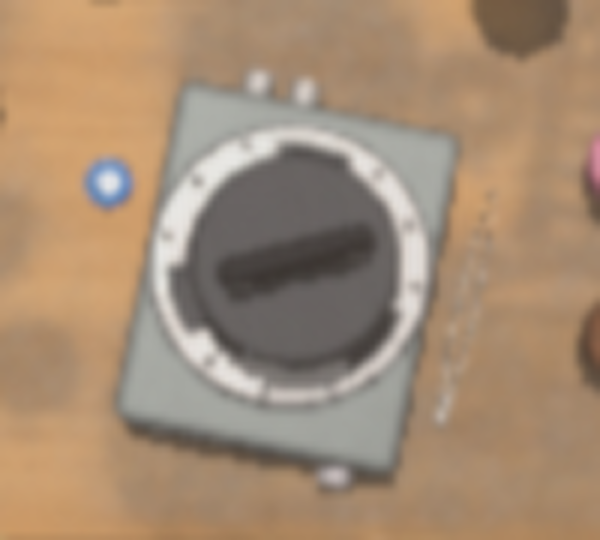

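View pics/topt.png

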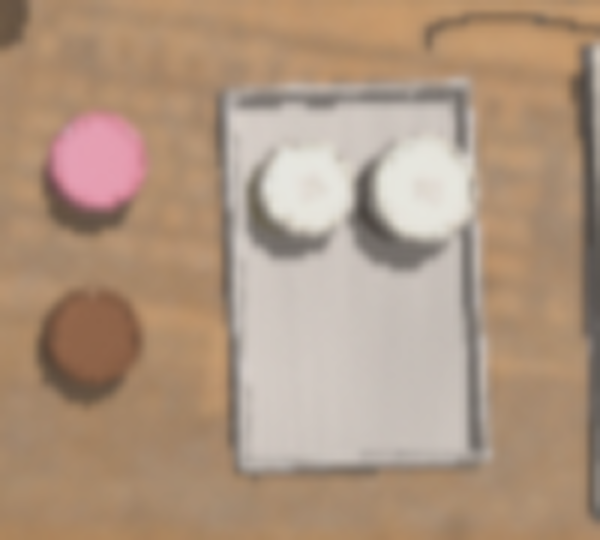

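View pics/scc.png

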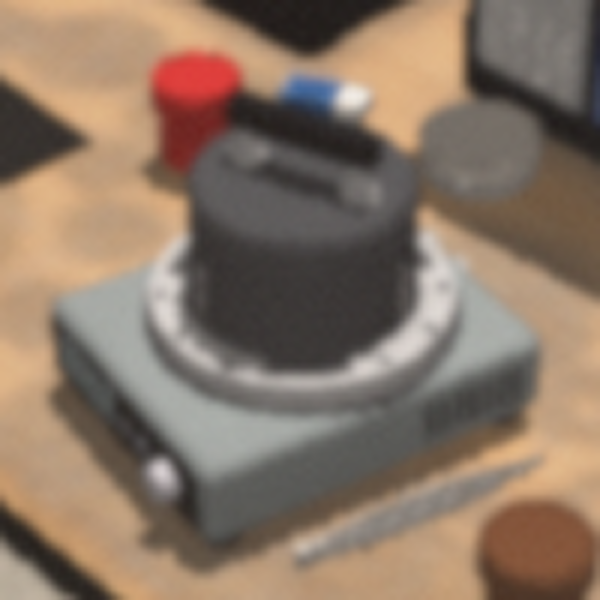

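The bar lies about 63° clockwise of the slots. That fits: the counter's yaw is about -11° and the bar's heading about -74°. Next I measure positions by casting rays.

```bash
cat >> h.py <<'E'
def T(c,s=None):
    if 'view' in c: return np.linalg.inv(c['view'])
    M=np.eye(4);M[:3,:3]=R.from_rotvec(s['tcp_rot']).as_matrix();M[:3,3]=s['tool_pos'];return M@c['tool_from_camera']
def ray(c,uv,z,s=None):
    M=T(c,s);f=200/np.tan(np.radians(c['vertical_fov']/2))
    uv=np.atleast_2d(uv).astype(float)
    d=np.c_[(uv[:,0]-c['cx'])/f,-(uv[:,1]-c['cy'])/f,-np.ones(len(uv))]@M[:3,:3].T
    o=M[:3,3];return (o+d*((z-o[2])/d[:,2])[:,None])[:,:2]
def proj(c,p,s=None):
    M=np.linalg.inv(T(c,s));f=200/np.tan(np.radians(c['vertical_fov']/2))
    q=np.atleast_2d(p)@M[:3,:3].T+M[:3,3]
    return np.c_[c['cx']+f*q[:,0]/-q[:,2],c['cy']+f*q[:,1]/q[:,2]]
E
python3 - <<'E'
from h import *
c=np.load('top0.npy',allow_pickle=True).item()
def P(l,ox=280,oy=160): return [(ox+x/6-.4,oy+y/6-.4) for x,y in l]
b=ray(c,P([(220,263),(232,300),(375,243),(365,225)]),.160);print('bar',b.round(3),b.mean(0))
k=ray(c,P([(292,264)]),.065);print('collar',k)
h=ray(c,P([(185,85),(455,138),(392,475),(122,410)]),.045);print('house',h.round(3))
t=ray(c,P([(222,88),(468,82),(490,460),(240,470)],370),.025);print('tray',t.round(3),t.mean(0), )
print('pots',ray(c,P([(308,188),(422,188)],370),.056).round(3))
g=cv2.cvtColor(c['pixels'],cv2.COLOR_RGB2GRAY)
m=(g<50).astype('uint8');m[:,:180]=0;m[:,262:]=0;m[:170]=0;m[255:]=0
cs,_=cv2.findContours(m,0,2);q=max(cs,key=cv2.contourArea);r=cv2.minAreaRect(q);print(r)
bx=ray(c,cv2.boxPoints(r),.003);print('mat',bx.round(3),bx.mean(0))
print('chk',ray(c,P([(110,183)]),.007),'tw',ray(c,P([(490,195),(440,420)]),0.004))
print('brown',ray(c,P([(95,340)],370),.054))
E
```

```text
bar [[ 0.491  0.016]
 [ 0.473  0.01 ]
 [ 0.501 -0.057]
 [ 0.509 -0.052]] [ 0.49353348 -0.02059961]
collar [[ 0.49472302 -0.01996527]]
house [[ 0.588  0.036]
 [ 0.562 -0.105]
 [ 0.387 -0.073]
 [ 0.419  0.067]]
tray [[ 0.593 -0.269]
 [ 0.598 -0.399]
 [ 0.398 -0.41 ]
 [ 0.391 -0.279]] [ 0.49520928 -0.33905584]
pots [[ 0.538 -0.307]
 [ 0.539 -0.365]]
((221.24307250976562, 215.62460327148438), (61.46078109741211, 61.571720123291016), 3.1798300743103027)
mat [[0.36  0.423]
 [0.558 0.418]
 [0.549 0.22 ]
 [0.352 0.227]] [0.4547109  0.32180919]
chk [[0.53942598 0.0766665 ]] tw [[ 0.53586548 -0.12719861]
 [ 0.41502942 -0.10142295]]
brown [[ 0.45832922 -0.19734256]]
```

```bash
cat >> h.py <<'E'
def goto(p,head,s=None):
    """mm shift and rotvec in current tool axes to have TCP p, pointing down, tool x at heading deg"""
    s=s or read_state();A=R.from_rotvec(s['tcp_rot'])
    a=np.radians(head);x=np.array([np.cos(a),np.sin(a),0]);z=np.array([0,0,-1.]);
    B=R.from_matrix(np.c_[x,np.cross(z,x),z])
    print('shift',(A.inv().apply(np.array(p)-s['tool_pos'])*1000).round(1),'turn',(A.inv()*B).as_rotvec().round(4))
E
python3 - <<'E'
from h import *
goto((.495,-.02,.30),108)
E
```

```text
shift [-466.  -506.3  -68.9] turn [-1.700e-03  7.000e-04  8.698e-01]
```

```bash
python3 -m crank '0 0 -50 0 0 0 0; -466 -506 -69 0 0 0.87 0; -466 -506 -69 0 0 0.87 0; -466 -506 -69 0 0 0.87 0; -466 -506 -69 0 0 0.87 0; -466 -506 -69 0 0 0.87 0; -466 -506 -69 0 0 0.87 0; -466 -506 -69 0 0 0.87 0; -466 -506 -69 0 0 0.87 0; -466 -506 -69 0 0 0.87 0; -466 -506 -69 0 0 0.87 0; -466 -506 -69 0 0 0.87 0; -466 -506 -69 0 0 0.87 0; -466 -506 -69 0 0 0.87 0; -466 -506 -69 0 0 0.87 0; -466 -506 -69 0 0 0.87 0; -466 -506 -69 0 0 0.87 0' 60
python3 - <<'E'
from h import *
s=read_state();c=snap('wrist','w1.png');np.save('w1.npy',(c,s),allow_pickle=True);print(s['tool_pos'],s['tcp_rot'],s['q'])
E
```

```text
time: 2.28
tool_pos: [0.4952, -0.0182, 0.3004]
tcp_rot: [1.844, 2.543, 0.0]
wrist_force: [-0.2, 0.1, 0.1]
width: 0.999
[ 0.49515583 -0.01822738  0.30037007] [1.84428722e+00 2.54312318e+00 2.42451557e-04] [-8.71199384e-02 -1.17803063e-01  1.88557620e+00  7.37445734e-05
  1.37364001e+00 -4.03044790e-01]
```

View pics/w1.png

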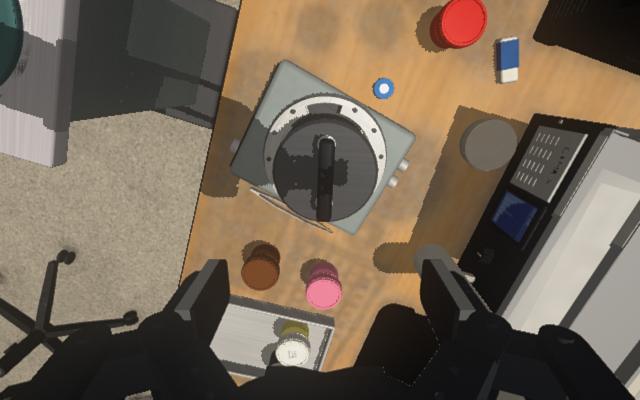

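Wrist view: hood at (325,167), black bar from (326,138) to (325,222), blue check source at (384,88), tweezers at (290,208). I'll segment the bar and collar.

```bash
python3 - <<'E'
from h import *
c=np.load('w1.npy',allow_pickle=True)[0]
cv2.imwrite('pics/w1c.png',cv2.resize(c['pixels'][50:240,220:420,::-1],None,fx=3,fy=3,interpolation=cv2.INTER_CUBIC))
E
```

```text
(no output)
```

View pics/w1c.png

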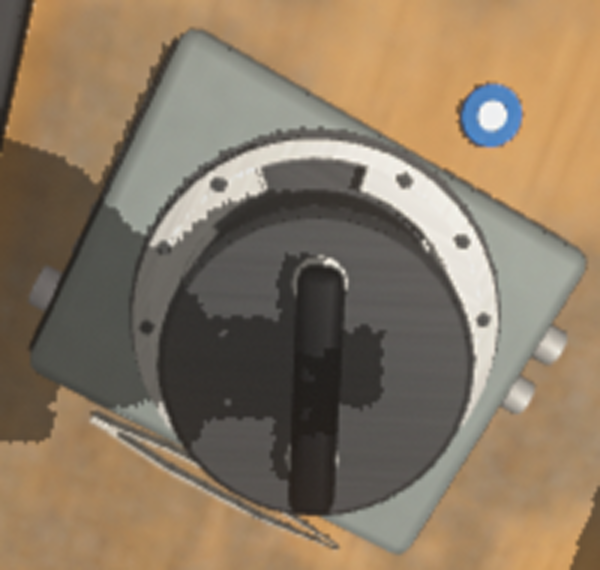

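```bash
python3 - <<'E'
from h import *
c,s=np.load('w1.npy',allow_pickle=True)
P=lambda l:[(220+x/3-.33,50+y/3-.33) for x,y in l]
b=ray(c,P([(323.5,290),(310.5,513)]),.160,s);d=b[1]-b[0];print(b,np.degrees(np.arctan2(d[1],d[0])));e=b[1];print('ctr',e-.038*d/np.linalg.norm(d))
k=ray(c,P([(131,330),(146,265),(220,167),(320,138),(400,155),(470,220),(498,300),(497,340)]),.065,s)
A=np.c_[2*k,np.ones(len(k))];x=np.linalg.lstsq(A,(k**2).sum(1),rcond=None)[0];print('collar',x[:2],np.sqrt(x[2]+x[:2]@x[:2]))
h=ray(c,P([(190,28),(586,258),(405,552),(33,355)]),.045,s)
for i in range(4):
    d=h[(i+1)%4]-h[i];print(h[i].round(4),np.linalg.norm(d).round(4),np.degrees(np.arctan2(d[1],d[0])))
# hood top disc left/right/bottom at z=.128
k=ray(c,P([(160,350),(472,350),(200,460),(440,460),(240,497),(400,495)]),.128,s)
A=np.c_[2*k,np.ones(len(k))];x=np.linalg.lstsq(A,(k**2).sum(1),rcond=None)[0];print('hood',x[:2],np.sqrt(x[2]+x[:2]@x[:2]))
print(proj(c,[(.494,-.02,.16)],s))
E
```

```text
[[ 0.48823766  0.01239083]
 [ 0.50599839 -0.05398577]] -75.01999738761224
ctr [ 0.49617608 -0.01727716]
collar [ 0.49645213 -0.01792878] 0.07015949450946941
[0.4181 0.0707] 0.1754 -10.688548956951532
[0.5904 0.0382] 0.1445 -99.97407963851842
[ 0.5654 -0.1042] 0.1778 168.43385439275298
[ 0.3912 -0.0685] 0.1418 79.04315517285212
hood [ 0.49690696 -0.01880732] 0.0508213892863047
[[322.19261356 182.9821237 ]]
```

```bash
python3 - <<'E'
from h import *
goto((.4963,-.0178,.1355),105)
E
```

```text
shift [  0.3   1.2 164.9] turn [0.0002 0.0001 0.0537]
```

```bash
python3 -m crank '0 1 40 0 0 0.054 0; 0 1 80 0 0 0.054 0; 0 1 110 0 0 0.054 0; 0 1 135 0 0 0.054 0; 0 1 150 0 0 0.054 0; 0 1 160 0 0 0.054 0; 0 1 165 0 0 0.054 0; 0 1 165 0 0 0.054 0; 0 1 165 0 0 0.054 0'
python3 - <<'E'
from h import *
s=read_state();c=snap('wrist','w2.png');snap('scene','s2.png');print(s['tool_pos'],s['wrist_force'])
E
```

```text
time: 3.45
tool_pos: [0.4969, -0.019, 0.1361]
tcp_rot: [1.914, 2.49, 0.001]
wrist_force: [-0.1, 0.4, -0.4]
width: 1.001
[ 0.49694739 -0.01903902  0.13610621] [-0.13264652  0.35383591 -0.4427488 ]
```

View pics/w2.png

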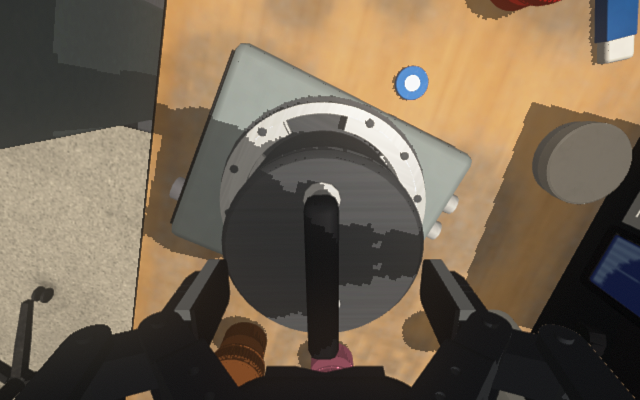

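The bar, about x=321, is centred between the fingers (228 and 422, middle 325). Closing.

```bash
python3 -m crank '0 0 0 0 0 0 255; 0 0 0 0 0 0 255; 0 0 0 0 0 0 255; 0 0 0 0 0 0 255; 0 0 0 0 0 0 255; 0 0 0 0 0 0 255; 0 0 0 0 0 0 255; 0 0 0 0 0 0 255' 60
python3 - <<'E'
from h import *
s=read_state();c=snap('wrist','w3.png');print(s['tool_pos'],s['wrist_force'],s['torque'],s['width']*85)
E
```

```text
time: 4.55
tool_pos: [0.4962, -0.0189, 0.1353]
tcp_rot: [-1.915, -2.491, 0.0]
wrist_force: [-0.8, 0.5, 1.7]
width: 0.151
[ 0.49618831 -0.01894929  0.13533761] [-0.81893302  0.48365537  1.72469028] [ 0.01081593  0.16358101 -0.03647743] 12.867399925790984
```

View pics/w3.png

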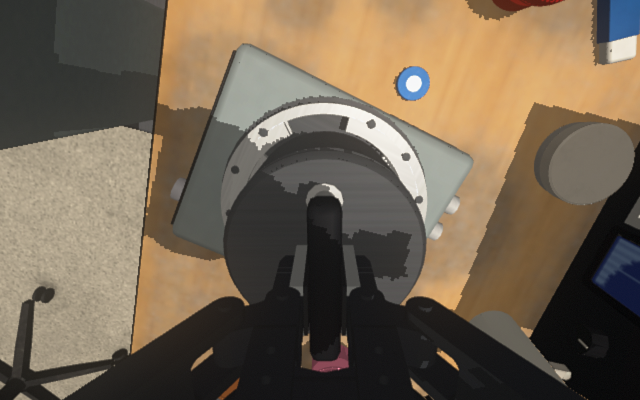

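The bar is gripped. Turning 64° anticlockwise, which is negative about the tool's z.

```bash
python3 -m crank '0 0 0 0 0 -0.08 255; 0 0 0 0 0 -0.18 255; 0 0 0 0 0 -0.28 255; 0 0 0 0 0 -0.38 255; 0 0 0 0 0 -0.48 255; 0 0 0 0 0 -0.58 255; 0 0 0 0 0 -0.68 255; 0 0 0 0 0 -0.78 255; 0 0 0 0 0 -0.88 255; 0 0 0 0 0 -0.98 255; 0 0 0 0 0 -1.06 255; 0 0 0 0 0 -1.115 255; 0 0 0 0 0 -1.115 255; 0 0 0 0 0 -1.115 255'
python3 - <<'E'
from h import *
s=read_state();c=snap('wrist','w4.png');np.save('w4.npy',(c,s),allow_pickle=True);print(s['tool_pos'],s['wrist_force'],s['torque'],s['width']*85)
x=R.from_rotvec(s['tcp_rot']).as_matrix()[:,0];print(np.degrees(np.arctan2(x[1],x[0])))
cv2.imwrite('pics/w4c.png',cv2.resize(c['pixels'][20:260,150:450,::-1],None,fx=2,fy=2,interpolation=cv2.INTER_CUBIC))
E
```

```text
time: 6.35
tool_pos: [0.4967, -0.019, 0.1353]
tcp_rot: [0.308, 3.126, 0.0]
wrist_force: [1.2, 1.4, -0.8]
width: 0.15
[ 0.49665104 -0.0189835   0.13534953] [ 1.15650385  1.36397656 -0.83372024] [ 0.09463536 -0.08960835  0.05509805] 12.75540373594762
168.7351532674203
```

View pics/w4c.png

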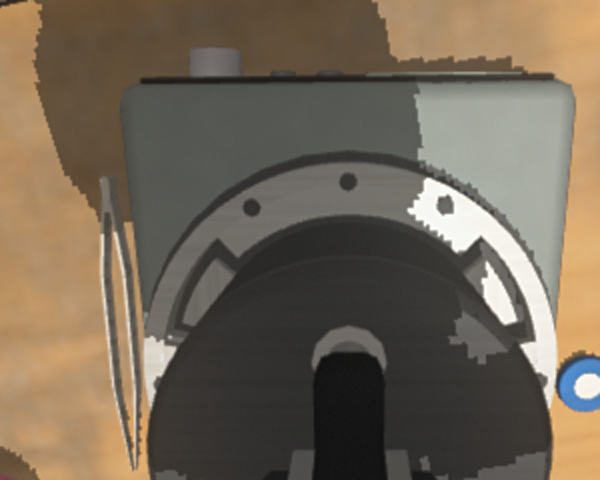

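The bar is square to the front panel and the slots at crop (205,290) and (505,290) show bright lugs in them. Starting with a gentle lift.

```bash
python3 -m crank '0 0 -3 0 0 0 255; 0 0 -6 0 0 0 255; 0 0 -10 0 0 0 255; 0 0 -15 0 0 0 255; 0 0 -20 0 0 0 255; 0 0 -20 0 0 0 255'
python3 - <<'E'
from h import *
s=read_state();c=snap('wrist','w5.png');print(s['tool_pos'],s['wrist_force'],s['torque'],s['width']*85)
E
```

```text
time: 7.15
tool_pos: [0.4968, -0.019, 0.156]
tcp_rot: [0.307, 3.125, -0.0]
wrist_force: [0.0, -0.5, -3.6]
width: 0.149
[ 0.49681485 -0.01902108  0.15604563] [ 0.04863074 -0.52686748 -3.57738821] [-0.02190098 -0.02759356  0.0564713 ] 12.636578222073037
```

View pics/w5.png

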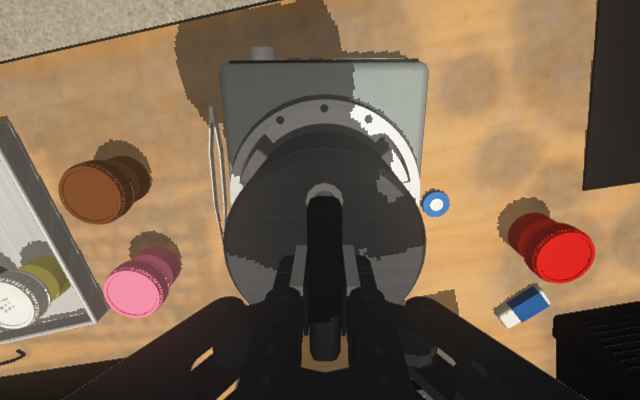

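```bash
python3 -m crank '0 0 -15 0 0 0 255; 0 0 -35 0 0 0 255; 0 0 -55 0 0 0 255; 0 0 -75 0 0 0 255; 0 0 -90 0 0 0 255; 0 0 -100 0 0 0 255; 0 0 -104 0 0 0 255; 0 0 -104 0 0 0 255'
python3 - <<'E'
from h import *
s=read_state();c=snap('scene','s6.png');print(s['wrist_force'])
goto((.456,.322,.26),168.7)
cv2.imwrite('pics/s6c.png',cv2.resize(c['pixels'][100:300,200:450,::-1],None,fx=3,fy=3,interpolation=cv2.INTER_CUBIC))
E
```

```text
time: 8.2
tool_pos: [0.4961, -0.0189, 0.2591]
tcp_rot: [-0.307, -3.126, 0.0]
wrist_force: [-0.8, -0.1, -2.9]
width: 0.152
[-0.82864415 -0.13790831 -2.90279667]
shift [105.5 326.7  -1.3] turn [-0.0001 -0.0011  0.0014]
```

View pics/s6c.png

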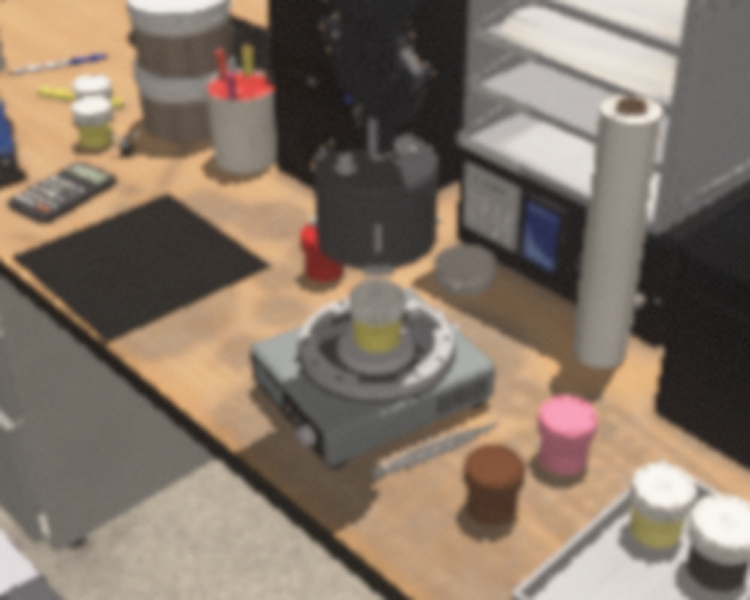

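The hood is clear of the collar and the pot still stands on the window, at about (377,315) in the crop. Carrying the hood to above the mat.

```bash
python3 -m crank '5 15 0 0 0 0 255; 13 40 0 0 0 0 255; 24 75 0 0 0 0 255; 35 110 0 0 0 0 255; 47 145 0 0 0 0 255; 58 180 0 0 0 0 255; 69 215 0 0 0 0 255; 80 248 0 0 0 0 255; 90 278 0 0 0 0 255; 98 302 0 0 0 0 255; 103 318 0 0 0 0 255; 105 326 0 0 0 0 255; 105 326 0 0 0 0 255; 105 326 0 0 0 0 255'
python3 - <<'E'
from h import *
s=read_state();c=snap('wrist','w7.png');np.save('w7.npy',(c,s),allow_pickle=True);print(s['tool_pos'],s['wrist_force'],s['width'])
c=snap('top','t7.png')
E
```

```text
time: 10.0
tool_pos: [0.4568, 0.3205, 0.2592]
tcp_rot: [-0.308, -3.126, 0.001]
wrist_force: [-0.1, -0.5, -3.6]
width: 0.148
[0.456816   0.32051088 0.25919851] [-0.14144987 -0.46217261 -3.59919677] 0.1482745590894918
```

View pics/w7.png

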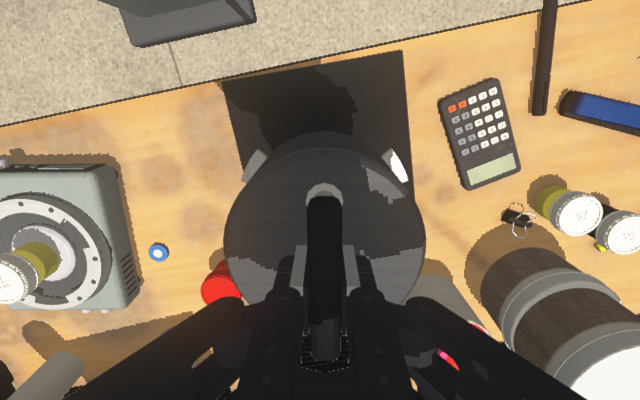

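View pics/t7.png

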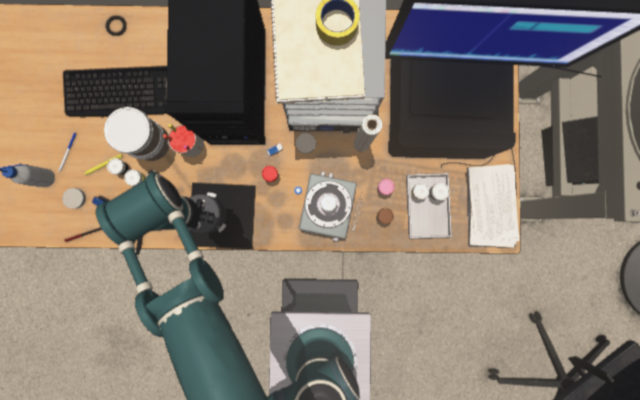

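```bash
python3 - <<'E'
from h import *
c,s=np.load('w7.npy',allow_pickle=True)
k=ray(c,[(222,84),(403,50)],.003,s);print(k); d=k[1]-k[0];print(np.linalg.norm(d)); n=np.array([d[1],-d[0]])/np.linalg.norm(d);print('ctr',k.mean(0)+.103*n)
E
```

```text
[[0.35392263 0.22245303]
 [0.35855415 0.42852295]]
0.20612196830364507
ctr [0.45921238 0.3231736 ]
```

Mat centre is about (0.459, 0.323), so the hood is within 3 mm of it. Lowering, slowly near the end.

```bash
python3 -m crank '0 2 15 0 0 0 255; 0 2 40 0 0 0 255; 0 2 70 0 0 0 255; 0 2 100 0 0 0 255; 0 2 125 0 0 0 255; 0 2 145 0 0 0 255; 0 2 158 0 0 0 255; 0 2 164 0 0 0 255; 0 2 168 0 0 0 255; 0 2 170 0 0 0 255; 0 2 170 0 0 0 255'
```

```text
time: 11.48
tool_pos: [0.4574, 0.3234, 0.0898]
tcp_rot: [0.307, 3.126, 0.001]
wrist_force: [-0.6, 0.2, -2.4]
width: 0.152
```

```bash
python3 -m crank '0 0 1 0 0 0 255; 0 0 2 0 0 0 255; 0 0 2 0 0 0 255'; python3 -m crank '0 0 0.7 0 0 0 255; 0 0 0.7 0 0 0 255';python3 -m crank '0 0 0.7 0 0 0 255; 0 0 0.7 0 0 0 255'
```

```text
time: 11.85
tool_pos: [0.4571, 0.3232, 0.0873]
tcp_rot: [0.307, 3.127, -0.0]
wrist_force: [0.2, 0.1, -4.8]
width: 0.149
time: 12.1
tool_pos: [0.457, 0.3232, 0.0865]
tcp_rot: [-0.307, -3.126, 0.0]
wrist_force: [0.3, -0.3, -3.7]
width: 0.146
time: 12.35
tool_pos: [0.4572, 0.3232, 0.0865]
tcp_rot: [0.307, 3.126, -0.0]
wrist_force: [-2.0, -1.3, 2.0]
width: 0.145
```

The wrist force changed from -3.7 N to +2 N, so the rim is on the mat. Opening the gripper.

```bash
python3 -m crank '0 0 0 0 0 0 180; 0 0 0 0 0 0 120; 0 0 0 0 0 0 60; 0 0 0 0 0 0 0; 0 0 0 0 0 0 0; 0 0 0 0 0 0 0; 0 0 -15 0 0 0 0; 0 0 -40 0 0 0 0; 0 0 -80 0 0 0 0; 0 0 -120 0 0 0 0;0 0 -170 0 0 0 0; 0 0 -200 0 0 0 0; 0 0 -200 0 0 0 0'
python3 - <<'E'
from h import *
s=read_state();c=snap('wrist','w8.png');np.save('w8.npy',(c,s),allow_pickle=True);print(s['tool_pos'],s['wrist_force'],s['width'])
goto((.35,-.019,.30),169)
E
```

```text
time: 13.98
tool_pos: [0.4589, 0.3243, 0.2909]
tcp_rot: [0.306, 3.12, 0.008]
wrist_force: [0.2, -1.3, 0.5]
width: 0.999
[0.45888581 0.32434925 0.29091926] [ 0.19302329 -1.31475533  0.46939592] 0.9994073055234748
shift [  39.  -357.   -12.9] turn [ 0.0028  0.0029 -0.0038]
```

View pics/w8.png

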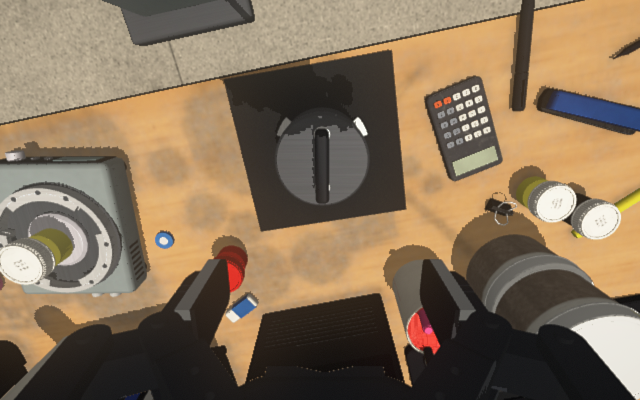

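The hood stands upright on the mat, centred at (322,160). Moving above the pot.

```bash
python3 - <<'E'
from h import *
goto((.496,-.018,.25),169)
E
```

```text
shift [-103.8 -327.8   37.6] turn [ 0.0028  0.0029 -0.0038]
```

```bash
python3 -m crank '-13 -40 0 0 0 0 0; -32 -100 0 0 0 0 0; -51 -160 0 0 0 0 0; -70 -220 10 0 0 0 0; -85 -270 20 0 0 0 0; -96 -305 30 0 0 0 0; -103 -325 35 0 0 0 0; -103 -327 36 0 0 0 0; -103 -327 36 0 0 0 0; -103 -327 36 0 0 0 0'
python3 - <<'E'
from h import *
s=read_state();c=snap('wrist','w9.png');np.save('w9.npy',(c,s),allow_pickle=True);print(s['tool_pos'],s['wrist_force'],s['width'])
E
```

```text
time: 15.28
tool_pos: [0.4944, -0.0167, 0.2498]
tcp_rot: [-0.305, -3.126, -0.0]
wrist_force: [0.5, -0.2, -0.3]
width: 0.998
[ 0.49438014 -0.01668245  0.24979786] [ 0.4984248  -0.15243685 -0.30866636] 0.9982569447141248
```

View pics/w9.png

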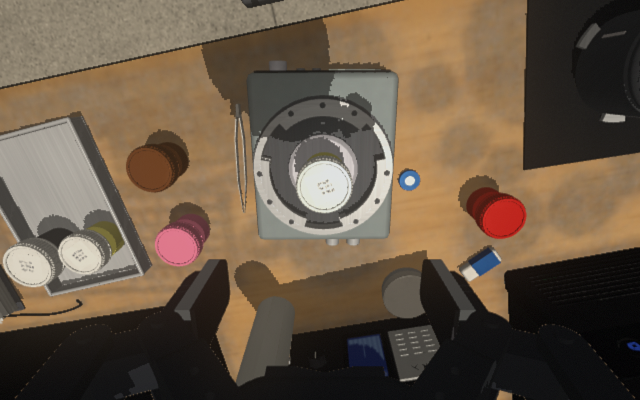

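The counted pot's white cap is at (324,186), and the two tray pots are at (30,263) and (84,253). Now fitting the cap circle at its top height of 0.114.

```bash
python3 - <<'E'
from h import *
c,s=np.load('w9.npy',allow_pickle=True)
p=c['pixels'].astype(int); m=((p.min(2)>165)).astype('uint8')
m[:,:285]=0;m[:,365:]=0;m[:150]=0;m[225:]=0
m=cv2.morphologyEx(m,cv2.MORPH_OPEN,np.ones((5,5)))
cs,_=cv2.findContours(m,0,2);q=max(cs,key=cv2.contourArea);e=cv2.minEnclosingCircle(q);print(e,cv2.boundingRect(q))
k=ray(c,[e[0],(e[0][0]-e[1],e[0][1]),(e[0][0]+e[1],e[0][1])],.114,s);print(k,np.linalg.norm(k[1]-k[2]))
goto((*k[0],.077),169,s)
E
```

```text
((323.5, 185.0), 27.170854568481445) (297, 161, 54, 48)
[[ 0.49634147 -0.01756117]
 [ 0.49176543 -0.04083036]
 [ 0.50091801  0.00571057]] 0.04743235123851558
shift [ -2.1  -0.5 172.8] turn [ 0.0003 -0.0003 -0.0026]
```

```bash
python3 -m crank '-2 0 40 0 0 0 0; -2 0 80 0 0 0 0; -2 0 115 0 0 0 0; -2 0 140 0 0 0 0; -2 0 158 0 0 0 0; -2 0 168 0 0 0 0; -2 0 172 0 0 0 0; -2 0 172 0 0 0 0; -2 0 172 0 0 0 0'
python3 - <<'E'
from h import *
s=read_state();c=snap('wrist','w10.png');print(s['tool_pos'],s['wrist_force'],s['width'])
E
```

```text
time: 16.45
tool_pos: [0.4973, -0.0181, 0.0788]
tcp_rot: [0.307, 3.125, 0.0]
wrist_force: [0.2, -0.2, -0.0]
width: 1.001
[ 0.49728089 -0.01810243  0.07879219] [ 0.19279637 -0.209733   -0.01343468] 1.0007812894258896
```

View pics/w10.png

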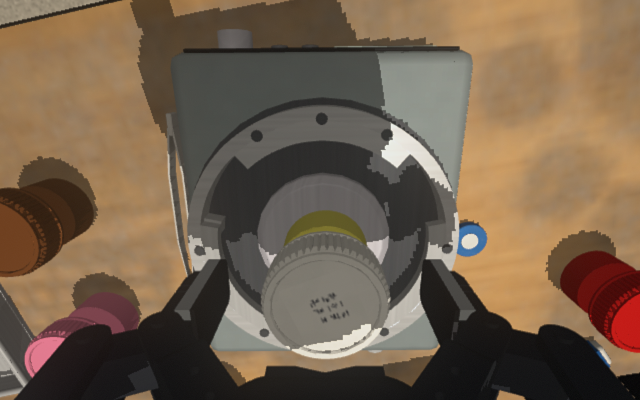

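The cap (262–390) is centred between the fingers. Closing.

```bash
python3 -m crank '0 0 0 0 0 0 40; 0 0 0 0 0 0 70; 0 0 0 0 0 0 100; 0 0 0 0 0 0 140; 0 0 0 0 0 0 200; 0 0 0 0 0 0 255; 0 0 0 0 0 0 255; 0 0 0 0 0 0 255' 40
python3 - <<'E'
from h import *
s=read_state();c=snap('wrist','w11.png');print(s['tool_pos'],s['wrist_force'],s['width']*85)
E
```

```text
time: 17.5
tool_pos: [0.4968, -0.018, 0.0782]
tcp_rot: [0.307, 3.126, -0.0]
wrist_force: [-0.2, -0.1, 4.2]
width: 0.581
[ 0.49678335 -0.01802479  0.07816727] [-0.20202846 -0.0525951   4.19840217] 49.34299160236377
```

View pics/w11.png

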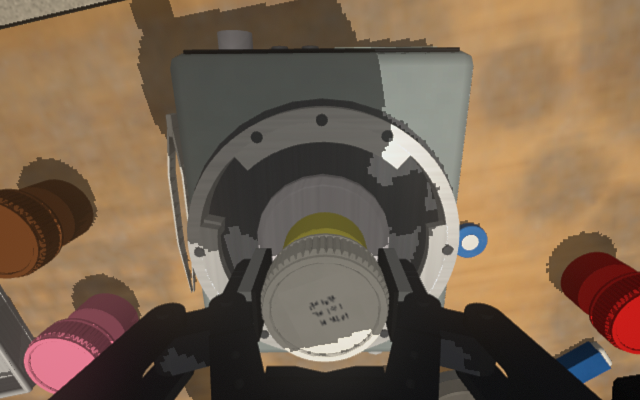

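```bash
python3 -m crank '0 0 -8 0 0 0 255; 0 0 -25 0 0 0 255; 0 0 -55 0 0 0 255; 0 0 -85 0 0 0 255; 0 0 -110 0 0 0 255; 0 0 -125 0 0 0 255; 0 0 -125 0 0 0 255; 0 0 -125 0 0 0 255'
python3 - <<'E'
from h import *
c,s=np.load('w9.npy',allow_pickle=True)
k=ray(c,[(71,117),(148,270)],.025,s);print(k);d=k[1]-k[0];L=np.linalg.norm(d);u=d/L;n=np.array([u[1],-u[0]]);print(L,'ctr',k.mean(0)+.065*n)
print('target', k.mean(0)+.065*n-.045*u)
print('pots',ray(c,[(84,253),(30,263)],.057,s))
s=read_state();print(s['tool_pos'],s['wrist_force'],s['width']*85)
t=k.mean(0)+.065*n-.045*u
goto((*t,.203),169)
E
```

```text
time: 18.55
tool_pos: [0.4957, -0.0179, 0.2019]
tcp_rot: [-0.307, -3.125, 0.0]
wrist_force: [-0.2, -0.2, -0.9]
width: 0.582
[[ 0.39461561 -0.2751967 ]
 [ 0.58872341 -0.26048073]]
0.1946648333635767 ctr [ 0.49658328 -0.33265272]
target [ 0.45171205 -0.33605456]
pots [[ 0.53910915 -0.30085213]
 [ 0.53916404 -0.3663418 ]]
[ 0.49570505 -0.01792902  0.2018755 ] [-0.1834703  -0.22669909 -0.9408561 ] 49.47686468645008
shift [ -18.7 -320.6   -1.1] turn [-0.0002 -0.0017 -0.0038]
```

```bash
python3 -m crank '-1 -15 0 0 0 0 255; -2 -40 0 0 0 0 255; -4 -75 0 0 0 0 255; -6 -110 0 0 0 0 255; -8 -145 0 0 0 0 255; -10 -180 0 0 0 0 255; -12 -215 0 0 0 0 255; -14 -248 0 0 0 0 255; -16 -278 0 0 0 0 255; -18 -302 0 0 0 0 255; -19 -316 0 0 0 0 255; -19 -321 0 0 0 0 255; -19 -321 0 0 0 0 255; -19 -321 0 0 0 0 255'
python3 - <<'E'
from h import *
s=read_state();c=snap('wrist','w12.png');np.save('w12.npy',(c,s),allow_pickle=True);print(s['tool_pos'],s['q'],s['wrist_force'],s['width']*85)
E
```

```text
time: 20.3
tool_pos: [0.4527, -0.3358, 0.2028]
tcp_rot: [-0.306, -3.127, -0.001]
wrist_force: [-0.2, -0.0, -1.8]
width: 0.581
[ 0.45272953 -0.33579358  0.20281262] [-6.82524069e-01  7.46096013e-02  1.87722966e+00  2.80846397e-04
  1.19010177e+00 -2.05834031e+00] [-0.1924236  -0.00664781 -1.75601771] 49.36627026006241
```

View pics/w12.png

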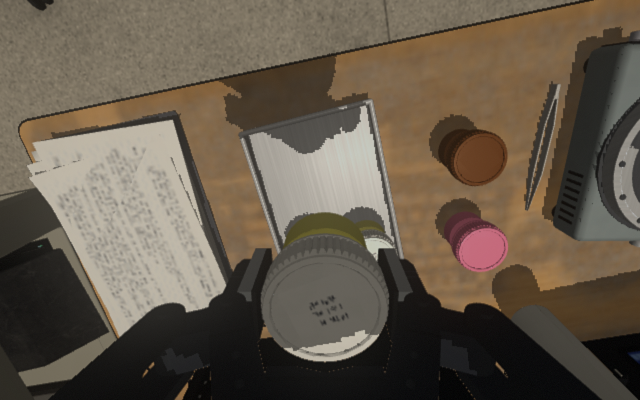

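```bash
python3 - <<'E'
from h import *
c,s=np.load('w12.npy',allow_pickle=True)
k=ray(c,[(242,135),(371,100)],.025,s);d=k[1]-k[0];L=np.linalg.norm(d);u=d/L;n=np.array([u[1],-u[0]]);print(k,L,n,'target',k.mean(0)+.055*n)
E
```

```text
[[ 0.40287577 -0.40598575]
 [ 0.39484471 -0.28001525]] 0.12622624738860178 [0.99797392 0.06362439] target [ 0.45374881 -0.33950116]
```

```bash
python3 -m crank '0 -3 15 0 0 0 255; 0 -3 40 0 0 0 255; 0 -3 70 0 0 0 255; 0 -3 100 0 0 0 255; 0 -3 125 0 0 0 255; 0 -3 145 0 0 0 255; 0 -3 160 0 0 0 255; 0 -3 170 0 0 0 255; 0 -3 176 0 0 0 255; 0 -3 179 0 0 0 255; 0 -3 180 0 0 0 255; 0 -3 180 0 0 0 255'; python3 -m crank '0 0 1 0 0 0 255; 0 0 1 0 0 0 255'
```

```text
time: 21.85
tool_pos: [0.4524, -0.3398, 0.0234]
tcp_rot: [0.307, 3.126, -0.001]
wrist_force: [-0.2, -0.4, -1.3]
width: 0.578
time: 22.1
tool_pos: [0.4521, -0.3395, 0.022]
tcp_rot: [0.307, 3.126, -0.0]
wrist_force: [-0.5, -0.0, -1.4]
width: 0.577
```

```bash
python3 -m crank '0 0 0.7 0 0 0 255; 0 0 0.7 0 0 0 255'; python3 - <<'E'
from h import *
snap('wrist','w13.png');c=snap('scene','s13.png')
E
```

```text
time: 22.35
tool_pos: [0.4521, -0.3396, 0.0212]
tcp_rot: [0.307, 3.126, -0.0]
wrist_force: [-0.3, -0.6, -0.4]
width: 0.58
```

View pics/w13.png

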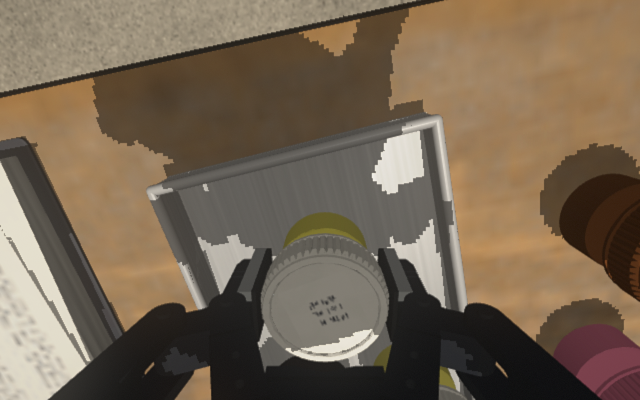

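The pot is inside the tray, clear of the walls. I'll creep down until the force changes.

```bash
python3 -m crank '0 0 0.5 0 0 0 255; 0 0 0.5 0 0 0 255'; python3 -m crank '0 0 0.5 0 0 0 255; 0 0 0.5 0 0 0 255'
```

```text
time: 22.7
tool_pos: [0.4522, -0.3396, 0.0212]
tcp_rot: [0.307, 3.126, -0.0]
wrist_force: [-1.9, 1.7, 4.4]
width: 0.58
time: 22.95
tool_pos: [0.4522, -0.3396, 0.0212]
tcp_rot: [0.307, 3.126, -0.0]
wrist_force: [-2.8, 2.7, 9.3]
width: 0.578
```

```bash
python3 -m crank '0 0 -0.8 0 0 0 255; 0 0 -0.8 0 0 0 100; 0 0 -0.8 0 0 0 90; 0 0 -0.8 0 0 0 70; 0 0 -0.8 0 0 0 55; 0 0 -0.8 0 0 0 55; 0 0 -0.8 0 0 0 55; 0 0 -10 0 0 0 55; 0 0 -30 0 0 0 55; 0 0 -60 0 0 0 55; 0 0 -100 0 0 0 55; 0 0 -150 0 0 0 55; 0 0 -200 0 0 0 55; 0 0 -240 0 0 0 55; 0 0 -250 0 0 0 55; 0 0 -250 0 0 0 55'
python3 - <<'E'
from h import *
s=read_state();print(s['tool_pos'],s['wrist_force'])
c=snap('wrist','w14.png');np.save('w14.npy',(c,s),allow_pickle=True);c=snap('scene','s14.png');snap('top','t14.png')
cv2.imwrite('pics/s14c.png',cv2.resize(c['pixels'][140:340,190:480,::-1],None,fx=2.7,fy=2.7,interpolation=cv2.INTER_CUBIC))
E
```

```text
time: 24.95
tool_pos: [0.4522, -0.3396, 0.2708]
tcp_rot: [0.307, 3.125, -0.001]
wrist_force: [0.2, 0.6, -0.6]
width: 0.786
[ 0.45221711 -0.33956969  0.27077454] [ 0.21258732  0.62539986 -0.61542371]
```

View pics/w14.png

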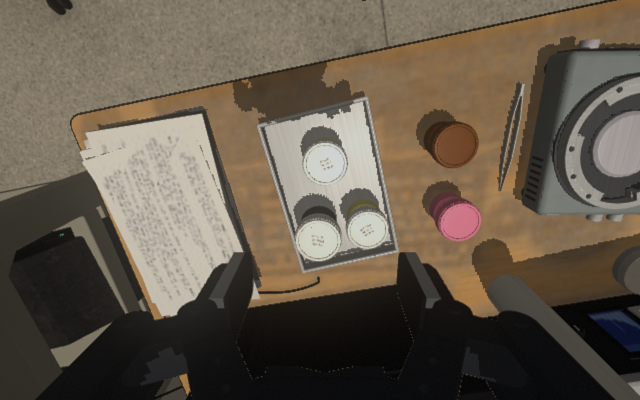

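View pics/s14c.png

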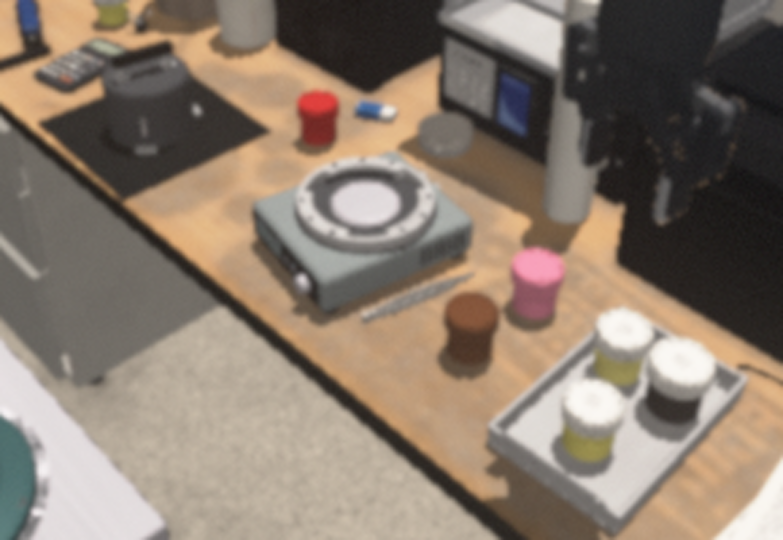

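View pics/t14.png

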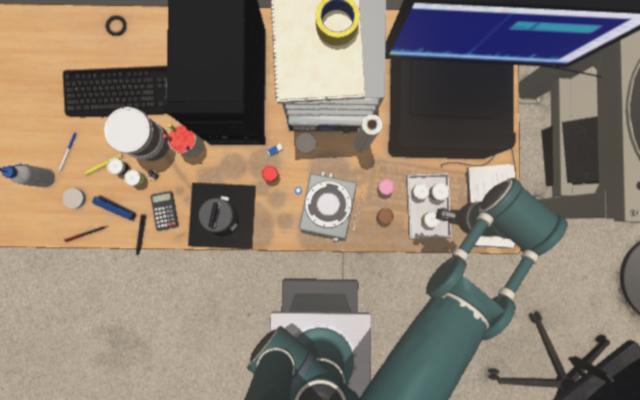

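All three pots stand in the tray, the hood is upright on the mat, and the gripper is clear. Handing in.

```bash
python3 - <<'E'
from h import *
print(job.finish_job())
E
```

```text
the job is handed in; nothing more can be done
None
```

The job is handed in at about 25 s of the 58 s allowed, with both moves done; no verdict is reported.

- **Hood:** I turned it about 64° anticlockwise to the slots and lifted it straight off. I set it down on the mat at contact force; when the gripper opened it was about 2 mm from the mat's measured centre.
- **Counted pot:** I gripped it by the cap and stood it in the tray's near half, after feeling contact with the floor (up to about 9 N).

The last wrist, scene and top pictures show the hood upright on the mat and the counted pot upright in the tray with the other two. The tweezers, check source and decoy pots look unmoved, and the gripper is about 0.25 m above the tray, touching nothing.

No check failed. Different views disagreed by 2 to 6 mm and 1 to 4° on the collar, mat, tray and bar, well within the tolerances. I judged the final pot tilts by eye and did not measure them.

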